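Rack the last sample and raise the pH probe for rinsing

ROBOT

A 7-joint arm with a two-finger parallel gripper is mounted at the origin on the work surface. World frame = base frame: x ahead of the robot, y to its left, z up, the work surface at z = 0. Lengths are in m, angles in rad, forces in N, time in s.
With the tool pointing down it reaches from about 0.425 to 0.875 m from the base axis. Payload 4.7 kg.
Tool frame: the origin (TCP) lies midway between the tips of the shut fingers; the grasp point (between the pads) lies 19 mm behind it (ctrl.grip_point_offset is the distance from the TCP to the grasp point, in m); z points along the fingers, y is the line along which they close (so a half turn about z gives the same grasp; the last joint's range is limited). The gripper opens to 87 mm and grips with 3 to 60 N. Pads are 19 mm wide; open, the fingers measure 117 mm over their backs; the gripper's body (75 mm by 190 mm) begins 51 mm behind the grasp point.
Start: joints at [-1.323, 0.321, -0.07, 1.45, 0.023, 1.371, -0.057], TCP at [0.151, 0.632, 0.223] pointing down, gripper open.
Joint ranges: [-2.86, 2.86], [-0.3, 2.09], [-1.38, 1.24], [0.06, 2.45], [-1.56, 4.7], [0.09, 2.05], [-2.69, 2.69]. Speed limits (rad/s): [2.57, 2.57, 3.14, 3.14, 3.14, 3.14, 3.14].

INTERFACE

Orientations are given as a rotation vector (axis times angle).
In Python, from bench import ctrl gives the robot as it stands.
- The arm moves only by the tool move_arm, never from a script. Its argument "increments" is text: rows parted by semicolons, each of 7 numbers parted by spaces: the shift along the world's x, y, z in mm, then the turn, a rotation vector about the world's x, y, z in degrees, then the closure in counts, from 0 (fully open) to 255 (shut). A call has exactly 8 rows; each row shifts and turns the commanded pose from where the row before left it; what a row does not reach is not made up. A row lasts 1/12 s, in which the tool goes at most 41.7 mm and 7.16 degrees, less where a joint would pass 70% of its speed; a pose out of reach is approached as far as the arm can. A call with a gripper value outside its range is refused whole. The fingers move at their own pace and stop on an object; "grip_force" is the grip in N (left out, the last holds). Time passes only in rows, so rows that do not move let the fingers close, or fill a call up. It gives the time, the measured TCP pose, the force, the opening and the grip force at its end, in the units of the state.
- ctrl.get_state(): the state, without advancing time (a new reading comes with each control period).
- ctrl.get_image(name): name is "side" or "top"; returns a dict with "frame" (384x512x3 uint8, red, green, blue), "depth" (384x512 float32, m along the optical axis (not along the pixel's ray), 0 where there is no reading), "fx", "fy", "cx", "cy" (pixels), "position" and "orientation" of the camera in the world. Camera axes: x right, y down, z forward; pixel columns grow to the right and rows downward; lengths in m; the calibration is good to about 2 mm. A picture is of the moment at which its call begins.
- ctrl.close_job(): hands the job in; it is judged then, once.
Trained networks look in a picture, given as the dict that the camera call returned (one of the last four; its "shot" number tells which), for a name from the list of things; names that differ only in an ending like _2 or _b are one class to them, and where a whole thing is asked for, a point or a joint stands for the part that bears it (a point fixed in the world has none). Each returns a list of dicts, best first, with "score" (0 to 1); they miss things now and then, are a little off and sometimes report something else, mostly with a low value. They report only what shows in the picture. A call takes as long as a camera call.
- ctrl.find_in(target, picture): "centre" ([x, y, z] in m, in world coordinates, good to about 4 mm: the middle of the surface that is visible of it).
- ctrl.silhouettes(target, picture): "region" (384x512 bool, what is visible of it).
The state is a dict: "time": time; "joint_positions": joint angles; "qd": joint speeds; "joint_torque": joint torques, N m; "position": TCP position; "tool_rot": TCP orientation; "ft_force": force on the tool from outside, world axes, zero at the start; "torque": the same for the moment, N m; "grip_width": opening from 0.0 (shut) to 1.0 (fully open); "grip_force": force on a finger pad.
Only numpy, scipy, OpenCV 4.12 (cv2) and the standard library are available. Lean on these libraries where they do the work, as an engineer would, in place of code of your own. Each camera call takes 0.05 s, during which the arm holds its last target. There are 200 camera calls.

TASK

We are about to start the pH run: take the tall capped sample tube out of the small delivery block and lower it, without dropping it, fully home into the empty hole of the tube rack, and let go of it. Then squeeze the release button on the head of the pH probe stand, pull the head straight up past its first stop to the second stop, the very end of its travel, and finish still holding it there, so that I can rinse the probe: it slides back down if you let go. Leave everything else standing where it is.

Things in the scene. Friction and masses are not known exactly. Their poses are not given: they have to be found in the camera images.
- sample_tube_mid (a point): Sample tube: pale plastic, body 17 mm across, 120 mm tall over all, 30 g, ribbed white cap 22 mm across and 14 mm high on top; foot tapers over 12 mm to 11 mm across. Point on its axis 60 mm above the foot (cap's middle 53 mm above it); z up the tube. Starts upright in one of the delivery block's holes, foot 6 mm above the bench: the only tall thing there.
- delivery_block: Small fixed aluminium block, 56 x 140 x 50 mm (its x, y, z), with three holes 20 mm across and 44 mm deep in a row along its y axis, 46 mm apart, the middle one at its centre. Origin at the centre of its underside. Holds the sample tube and two short vials, in any order.
- short_vial0: Short amber glass vial with a black cap, 17 mm across, 60 mm tall, origin at the foot; stands in the delivery block and rises 16 mm above it. Leave it.
- short_vial1: The other short vial, as short_vial0. Leave it.
- tube_rack: Fixed pale plastic rack, 196 x 64 x 70 mm (x, y, z), origin under its centre. Four holes 20 mm across in a row at x = -69, -23, +23, +69 mm through its 7 mm top plate, with a shallow seat below each that carries a tube's foot 5 mm above the bench. The hole at +23 is empty, the others hold tubes (caps 22 mm across): fingers have free space across the row, along the rack's y.
- rack_hole (a point): Centre of the mouth of the empty hole, at the upper face of the rack, 70 mm above the bench; x along the row, z up. A tube fully home has its half-way point 5 mm below this point.
- racked_tube0_mid (a point): In the hole at x = -69 mm: another tube of the same kind as the sample tube, standing in an occupied hole of the rack; point half-way up (60 mm above its foot). Leave it.
- racked_tube1_mid (a point): In the hole at x = -23 mm: another tube of the same kind as the sample tube, standing in an occupied hole of the rack; point half-way up (60 mm above its foot). Leave it.
- racked_tube2_mid (a point): In the hole at x = +69 mm: another tube of the same kind as the sample tube, standing in an occupied hole of the rack; point half-way up (60 mm above its foot). Leave it.
- probe_stand: Fixed stand of the pH probe: grey base plate 210 x 130 x 12 mm with a telescoping column, outer tube 22 mm across, 178 mm high. Origin below the column, under the base. x points from the column to the probe, y to the side of the head with the button.
- head_grip (a point): Centre of the stand's moving head: grey block 40 x 34 x 44 mm (along the stand's x, y, z) on top of the column, 205 mm above the bench when home. x points along the 12 mm arm that carries the probe (95 mm out, its top 30 mm above this point), y to the button. About 0.3 kg with arm and probe; moves only straight up and down.
- button_face (a point): Centre of the outer face of the black release button, 24 mm wide, 26 mm high, on the +y side of the head at the height of the head's centre, 25 mm from the head's centre line (it stands out 8 mm). The opposite side of the head is flat, 17 mm from the centre line: squeezed between a finger there and one on the button, the button goes in. y points outwards.
- release_button (a joint): How far the button is pressed in, m: 0 out, 0.005 fully in; a spring needs about 8 N for that and pushes it back out. While it is pressed at least 4 mm the head is free to slide; let go, a pin catches in the next window of the column.
- probe_head (a joint): Height of the head above its home position, m: 0 home (locked), 0.055 first stop (locks if the button is out there), 0.110 second stop, the end of the travel. There is no catch at the second stop: let go there, the head sinks back.
- storage_vial: Glass storage vial, 36 mm across, 60 mm tall, 27 mm wide inside at the neck, origin at the centre of its foot; stands loose on the stand's base plate with the probe (12 mm thick) hanging in it. Leave it standing.
- wash_bottle: Pale plastic wash bottle with a bent spout, 62 mm across, about 185 mm tall, origin at the foot. Leave it.
- beaker: Glass beaker, 52 mm across, 70 mm tall, origin at the foot. Leave it.
- reagent_bottle: Amber bottle with a black cap, 64 mm across, 150 mm tall, origin at the foot. Leave it.
- flask: Small conical glass flask, 70 mm across, 108 mm tall, origin at the foot. Leave it.

How it is judged:
By the outcome, as a careful person would: the job done as asked, in the order asked, and still so for the second after the job is handed in, while the arm keeps its last pose, push and grip.
It also fails if it takes over 58 s, if anything falls off the work surface, if the arm or the gripper's body presses on something with over 40 N, if the wrist force passes 120 N, or if a joint passes its speed limit or range.

## Working session

There is one attempt and no reset: what is moved stays moved. The work goes in short steps, Python scripts to look and compute and a tool call to move; the robot and the scene stay as the last step left them, time stands still between calls to the robot, and variables do not carry over. Pictures are saved under pics/ and viewed, at most 10 in all, crops included, and the job is handed in when it is done.

Besides the shell and the picture viewer there is one more tool, called after ">>>" in YAML: its name, and indented under it one key for each argument. move_arm: Moves the arm, as the interface text tells. Its arguments: {"type":"object","properties":{"increments":{"type":"string"},"grip_force":{"type":"number"}},"required":["increments"]}

```bash
mkdir -p pics; ls
cat > h.py <<'E'
import numpy as np, cv2
from scipy.spatial.transform import Rotation as R
from bench import ctrl
def cam(p):
    o=np.array(p["orientation"],float)
    M=R.from_rotvec(o).as_matrix() if o.shape==(3,) else (o if o.shape==(3,3) else R.from_quat(o).as_matrix())
    return M,np.array(p["position"],float)
def cloud(p):
    M,t=cam(p);d=p["depth"];v,u=np.mgrid[:384,:512]
    P=np.stack([(u-p["cx"])/p["fx"]*d,(v-p["cy"])/p["fy"]*d,d],-1)@M.T+t
    P[d==0]=np.nan
    return P
def save(p,n): cv2.imwrite("pics/"+n,p["frame"][:,:,::-1])
E
cat > a.py <<'E'
from h import *
np.set_printoptions(precision=4,suppress=True)
s=ctrl.get_state();print(s["position"],s["tool_rot"],s["time"])
ims=[]
for n in("side","top"):
    p=ctrl.get_image(n);save(p,n+"0.png");ims.append(p["frame"][:,:,::-1]);print(n,p["position"],p["orientation"],p["fx"],p["cx"],p["cy"])
    C=cloud(p);np.savez("c_"+n,C=C,F=p["frame"])
    for t in "sample_tube_mid delivery_block tube_rack rack_hole racked_tube0_mid head_grip button_face probe_stand storage_vial wash_bottle beaker reagent_bottle flask short_vial0".split():
        for d in ctrl.find_in(t,p)[:4]:
            print(n,t,np.array(d["centre"]),round(d["score"],2))
cv2.imwrite("pics/both.png",np.vstack(ims))
E
python3 a.py
```

```text
pics
[0.1505 0.6318 0.2214] [-0.3663 -3.1201  0.0031] 0.0
side [0.3699 0.7903 0.6805] [-0.379   2.7055 -1.332 ] 357.16347740581256 255.21972661979873 193.31712663309435
side sample_tube_mid [ 0.4829 -0.0401  0.0949] 0.52
side delivery_block [0.4776 0.0387 0.0476] 0.75
side tube_rack [0.5246 0.2643 0.0689] 0.77
side tube_rack [ 0.6797 -0.0323  0.0902] 0.19
side rack_hole [ 0.5413 -0.2929  0.2093] 0.33
side racked_tube0_mid [0.4553 0.2777 0.1011] 0.58
side head_grip [ 0.6052 -0.2855  0.2078] 0.69
side probe_stand [ 0.5722 -0.2873  0.0107] 0.89
side storage_vial [ 0.6311 -0.2732  0.044 ] 0.71
side wash_bottle [ 0.6823 -0.0305  0.0951] 0.64
side wash_bottle [0.5186 0.2718 0.0673] 0.37
side beaker [0.603  0.0066 0.0506] 0.9
side reagent_bottle [0.7049 0.0814 0.0811] 0.77
side flask [0.4431 0.5191 0.1067] 0.72
side short_vial0 [0.4792 0.053  0.0621] 0.51
side short_vial0 [0.4844 0.0066 0.0605] 0.44
top [0.3619 0.063  1.2144] [-2.122   2.1279 -0.1733] 359.146605229698 257.1740989412965 192.28597169187532
top sample_tube_mid [ 0.4833 -0.0442  0.129 ] 0.51
top delivery_block [0.481  0.0007 0.0475] 0.58
top tube_rack [0.5219 0.2487 0.0698] 0.97
top rack_hole [0.5227 0.2456 0.0694] 0.68
top racked_tube0_mid [0.4573 0.2684 0.1245] 0.5
top head_grip [ 0.5691 -0.2994  0.2177] 0.62
top button_face [ 0.544  -0.2944  0.2167] 0.47
top probe_stand [ 0.58   -0.2956  0.0138] 0.61
top storage_vial [ 0.6318 -0.2757  0.0539] 0.43
top wash_bottle [ 0.676  -0.0473  0.1228] 0.86
top beaker [ 0.6126 -0.0027  0.0346] 0.6
top reagent_bottle [0.6977 0.058  0.1043] 0.97
top flask [0.4357 0.5036 0.0442] 0.96
```

View pics/top0.png

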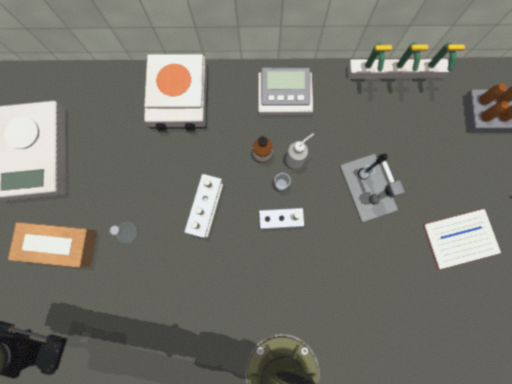

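View pics/side0.png

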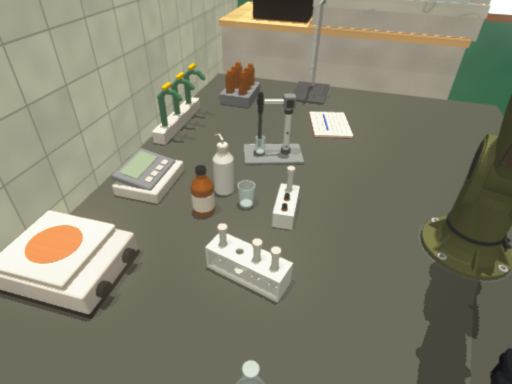

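```bash
cat > b.py <<'E'
from h import *
np.set_printoptions(precision=4,suppress=True)
for n in("top","side"):
    C=np.load(f"c_{n}.npz")["C"];F=np.load(f"c_{n}.npz")["F"].astype(int)
    def reg(name,c,r,z0,z1):
        m=(np.hypot(C[...,0]-c[0],C[...,1]-c[1])<r)&(C[...,2]>z0)&(C[...,2]<z1)
        P=C[m]
        if len(P)<4: print(n,name,len(P));return
        (x,y),wh,a=cv2.minAreaRect((P[:,:2]*1000).astype(np.float32))
        print(n,name,len(P),"med",np.median(P,0),"rect",round(x,1),round(y,1),np.round(wh,1),round(a,1),"z5/95",np.percentile(P[:,2],[5,95]))
    reg("tubecap",(.483,-.044),.03,.11,.14)
    reg("block",(.481,.0),.09,.044,.054)
    reg("rack",(.522,.25),.12,.064,.074)
    reg("caps rack",(.457,.268),.02,.115,.14)
    for c in[(.50,.256),(.545,.24),(.59,.232)]: reg("cap?",c,.018,.115,.14)
    reg("head top",(.56,-.297),.05,.222,.234)
    reg("head mid",(.56,-.297),.05,.185,.222)
    reg("arm",(.6,-.28),.1,.234,.30)
    reg("base",(.58,-.29),.16,.008,.017)
E
python3 b.py
```

```text
top tubecap 43 med [ 0.4833 -0.0485  0.1247] rect 483.4 -47.4 [18.2 21. ] 1.5 z5/95 [0.1184 0.1274]
top block 609 med [0.479  0.0023 0.0491] rect 482.1 -2.4 [ 56.5 139.7] 3.0 z5/95 [0.0457 0.0525]
top rack 989 med [0.5227 0.2496 0.0691] rect 522.8 250.4 [ 64.6 196.1] 74.5 z5/95 [0.0658 0.0726]
top caps rack 42 med [0.4565 0.2681 0.1241] rect 455.8 268.4 [20.1 19.1] 42.9 z5/95 [0.1204 0.1277]
top cap? 42 med [0.4996 0.2565 0.1236] rect 500.1 255.9 [19.3 19.4] 45.6 z5/95 [0.119  0.1266]
top cap? 0
top cap? 41 med [0.5871 0.2315 0.1244] rect 588.5 231.1 [20.5 19.7] 46.0 z5/95 [0.1209 0.1265]
top head top 160 med [ 0.5471 -0.3156  0.2257] rect 547.6 -315.1 [38.8 33.7] 19.2 z5/95 [0.2228 0.2286]
top head mid 173 med [ 0.5605 -0.2991  0.2101] rect 567.9 -302.8 [86.2 37.8] 17.9 z5/95 [0.1961 0.2193]
top arm 9 med [ 0.6365 -0.2847  0.2349] rect 638.1 -284.9 [9.8 6.3] 43.0 z5/95 [0.2343 0.2369]
top base 1723 med [ 0.587  -0.2945  0.0114] rect 589.7 -301.3 [208.4 129.5] 18.7 z5/95 [0.0085 0.0151]
side tubecap 58 med [ 0.4861 -0.0407  0.1224] rect 487.0 -45.7 [20.1 23.6] 14.1 z5/95 [0.1113 0.1259]
side block 537 med [0.4813 0.0092 0.049 ] rect 483.7 -0.2 [ 56.  143.1] 3.1 z5/95 [0.0466 0.0512]
side rack 1613 med [0.5214 0.2598 0.0692] rect 524.8 252.2 [ 66.2 197.2] 74.9 z5/95 [0.0665 0.0712]
side caps rack 84 med [0.4569 0.2738 0.1237] rect 457.5 271.3 [20.4 19.5] 41.8 z5/95 [0.1177 0.1255]
side cap? 85 med [0.5014 0.2612 0.1235] rect 501.7 259.2 [20.4 21.6] 35.5 z5/95 [0.1164 0.1256]
side cap? 0
side cap? 74 med [0.5891 0.2376 0.1234] rect 589.7 235.4 [21.  19.4] 73.6 z5/95 [0.1167 0.1255]
side head top 51 med [ 0.5502 -0.3079  0.2251] rect 549.5 -310.9 [38.1 29.2] 19.7 z5/95 [0.2226 0.2272]
side head mid 201 med [ 0.556  -0.2965  0.207 ] rect 568.2 -302.9 [31.1 81.4] 89.6 z5/95 [0.1882 0.2192]
side arm 2
side base 900 med [ 0.5908 -0.2842  0.011 ] rect 591.2 -297.3 [209.1 132.1] 17.4 z5/95 [0.0087 0.0132]
```

The top view shows the sample tube at the right end of the delivery block (about 297,217). The rack's empty hole is third from the bottom-left, at about (205,197), and the probe head is at (397,188). In the side view the tube is at (291,180), the empty hole at (240,251) and the head at (289,103).

From two views:
- **Tube:** (485, -47) mm, cap top at 125 mm.
- **Hole:** about (546, 245) mm, with the rack's y axis at yaw 74.7°.
- **Head:** about (548.5, -313.5) mm, top at 226 mm, yaw 18.5°.

These fit the sizes given.

>>> move_arm:
  increments: "29 -28 0 0 0 -1.9 0;29 -28 0 0 0 0 0;29 -28 0 0 0 0 0;29 -28 0 0 0 0 0;29 -28 0 0 0 0 0;29 -28 0 0 0 0 0;29 -28 0 0 0 0 0;29 -28 0 0 0 0 0"
  grip_force: 15

```text
time: 2.17
position: [0.3838, 0.4068, 0.223]
tool_rot: [0.418, 3.113, 0.001]
ft_force: [0.8, 0.8, -0.2]
grip_width: 1.001
grip_force: 0.0
```

Run:
```python
from h import *
np.set_printoptions(precision=4,suppress=True)
for n in("top","side"):
    C=np.load(f"c_{n}.npz")["C"]
    Q=C-np.array([.5485,-.3135,0]);a=np.radians(18.5);x=Q[...,0]*np.cos(a)+Q[...,1]*np.sin(a);y=-Q[...,0]*np.sin(a)+Q[...,1]*np.cos(a);z=C[...,2]
    for lo in range(-30,121,15):
        m=(x>lo/1e3)&(x<(lo+15)/1e3)&(abs(y)<.05)&(z>.15)
        if m.any(): print(n,lo,m.sum(),"zmax",z[m].max(),"y",y[m].min(),y[m].max())
    m=(abs(x)<.015)&(y>.017)&(y<.04)&(z>.18)&(z<.24); print("button y",y[m].size and np.percentile(y[m],[5,25,50,75,95]),z[m].size and (z[m].min(),z[m].max(),x[m].mean()))
s=ctrl.get_state();print(s["position"],s["time"],s["joint_positions"])
```

```text
top -30 41 zmax 0.22771137519795848 y -0.01631414633902404 0.014773611663850151
top -15 101 zmax 0.22988034967573756 y -0.018246048987596526 0.022940715732883317
top 0 94 zmax 0.22903487763641017 y -0.0179958165668353 0.02307349413990227
top 15 39 zmax 0.23049947102776114 y -0.01607799663083231 0.01425076253625844
top 30 27 zmax 0.213418004235703 y -0.007836495861433247 0.004369430562550538
top 45 28 zmax 0.21377424225891706 y -0.007200561690439363 0.003707223385726325
top 60 26 zmax 0.21302873507461628 y -0.009046785175908132 0.00399314768861829
top 75 52 zmax 0.23479228372774874 y -0.010453620844693815 0.008329863238554072
top 90 54 zmax 0.23739071938649503 y -0.007563712690576041 0.00942901344290014
top 105 1 zmax 0.2108713690813817 y -0.002346308869740632 -0.002346308869740632
button y [0.0182 0.0204 0.0217 0.0223 0.0228] (np.float64(0.1936272580548628), np.float64(0.21918482286696017), np.float64(-0.0010395401541930427))
side -30 13 zmax 0.2244041528467337 y -0.007165269005770217 0.01681926579706193
side -15 93 zmax 0.22736237247736907 y -0.011795287288851635 0.02546327172658011
[... 184 characters left out ...]
710525424875 y -0.008693990818982764 0.006664927399921715
side 45 22 zmax 0.21131394429342581 y -0.010156641249193044 0.006700108082242629
side 60 18 zmax 0.2117261388599423 y -0.002817339678632541 0.006054656809404417
side 75 30 zmax 0.22802951622670903 y -0.004551446121269991 0.008835314516093432
side 90 114 zmax 0.23520025478222156 y -0.0077081606031399325 0.011069673144984027
side 105 5 zmax 0.21224915129710437 y -0.001884268253008456 0.0009776578463800076
button y [0.0182 0.0203 0.0215 0.023  0.0248] (np.float64(0.19350827612525917), np.float64(0.21979661070891404), np.float64(0.0013707185194630912))
[0.3838 0.4068 0.223 ] 2.1667 [-0.9762  0.1258  0.1252  1.6863 -0.0163  1.3296  0.4558]
```

>>> move_arm:
  increments: "8.5 -38 0 0 0 0 0;8.5 -38 0 0 0 0 0;8.5 -38 0 0 0 0 0;8.5 -38 0 0 0 0 0;8.5 -38 0 0 0 0 0;8.5 -38 0 0 0 0 0;8.5 -38 0 0 0 0 0;8.5 -38 0 0 0 0 0"

```text
time: 2.83
position: [0.4507, 0.1025, 0.2229]
tool_rot: [0.418, 3.113, 0.002]
ft_force: [1.2, -0.6, 0.3]
grip_width: 1.004
grip_force: 0.0
```

>>> move_arm:
  increments: "8.5 -38 0 0 0 0 0;8.5 -38 0 0 0 0 0;8.5 -38 0 0 0 0 0;8 -36 0 0 0 0 0;0 0 -20 0 0 0 0;0 0 -20 0 0 0 0;0 0 0 0 0 0 0;0 0 0 0 0 0 0"

```text
time: 3.5
position: [0.4834, -0.0455, 0.1822]
tool_rot: [-0.418, -3.112, 0.001]
ft_force: [0.5, -0.0, 1.2]
grip_width: 1.0
grip_force: 0.0
```

>>> move_arm:
  increments: "1.5 -1.5 -20 0 0 0 0;0 0 -20 0 0 0 0;0 0 -20 0 0 0 0;0 0 -15 0 0 0 0;0 0 -7 0 0 0 0;0 0 0 0 0 0 0;0 0 0 0 0 0 140;0 0 0 0 0 0 140"

```text
time: 4.17
position: [0.4868, -0.047, 0.1021]
tool_rot: [0.417, 3.111, 0.001]
ft_force: [0.2, -0.2, -0.2]
grip_width: 0.919
grip_force: 0.0
```

>>> move_arm:
  increments: "0 0 0 0 0 0 255;0 0 0 0 0 0 255;0 0 0 0 0 0 255;0 0 0 0 0 0 255;0 0 0 0 0 0 255;0 0 0 0 0 0 255;0 0 0 0 0 0 255;0 0 0 0 0 0 255"

```text
time: 4.83
position: [0.4856, -0.0472, 0.1006]
tool_rot: [-0.418, -3.114, -0.0]
ft_force: [-0.9, -0.0, -0.3]
grip_width: 0.322
grip_force: 0.0
```

>>> move_arm:
  increments: "0 0 0 0 0 0 255;0 0 0 0 0 0 255;0 0 0 0 0 0 255;0 0 0 0 0 0 255;0 0 3 0 0 0 255;0 0 5 0 0 0 255;0 0 5 0 0 0 255;0 0 5 0 0 0 255"

```text
time: 5.5
position: [0.4858, -0.0472, 0.1193]
tool_rot: [0.418, 3.113, 0.0]
ft_force: [-0.5, 0.6, -0.1]
grip_width: 0.244
grip_force: 15.0
```

>>> move_arm:
  increments: "0 0 12 0 0 0 255;0 0 18 0 0 0 255;0 0 20 0 0 0 255;0 0 20 0 0 0 255;0 0 20 0 0 0 255;2 10 18 0 0 0 255;4 20 12 0 0 0 255;5.5 26 6 0 0 0 255"

```text
time: 6.17
position: [0.4982, 0.0074, 0.2476]
tool_rot: [0.424, 3.109, 0.002]
ft_force: [1.2, 0.7, -0.6]
grip_width: 0.246
grip_force: 15.0
```

>>> move_arm:
  increments: "6.5 30 0 0 0 0 255;6.5 30 0 0 0 0 255;6.5 30 0 0 0 0 255;6.5 30 0 0 0 0 255;6.5 30 0 0 0 0 255;5.5 28 0 0 0 0 255;4.5 22 0 0 0 0 255;3 16 0 0 0 0 255"

```text
time: 6.83
position: [0.5424, 0.2278, 0.2448]
tool_rot: [0.414, 3.114, 0.001]
ft_force: [-0.8, -0.3, -0.6]
grip_width: 0.241
grip_force: 15.0
```

>>> move_arm:
  increments: "2 12 0 0 0 0 255;1.5 8 0 0 0 0 255;0 0 0 0 0 0 255;0 0 0 0 0 0 255;0 0 0 0 0 0 255;0 0 0 0 0 0 255;0 0 0 0 0 0 255;0 0 0 0 0 0 255"

```text
time: 7.5
position: [0.5462, 0.2441, 0.2448]
tool_rot: [0.42, 3.113, 0.0]
ft_force: [0.5, 0.4, -0.4]
grip_width: 0.246
grip_force: 15.0
```

```bash
cat > c.py <<'E'
from h import *
import sys
np.set_printoptions(precision=4,suppress=True)
k=sys.argv[1]
s=ctrl.get_state();print(s["position"],s["time"])
for n in("side","top"):
    p=ctrl.get_image(n);save(p,n+k+".png");C=cloud(p);np.savez("c_"+n+k,C=C,F=p["frame"])
    if n=="side":
        cv2.imwrite("pics/crop"+k+".png",cv2.resize(p["frame"][120:320,150:350,::-1],None,fx=3,fy=3,interpolation=cv2.INTER_CUBIC))
    for d in ctrl.find_in("sample_tube_mid",p)[:4]: print(n,d["centre"],d["score"])
    x,y=s["position"][:2];z=s["position"][2]
    m=(np.hypot(C[...,0]-x,C[...,1]-y)<.02)&(C[...,2]<z-.005)&(C[...,2]>.075)
    P=C[m]
    for a in np.arange(.08,.24,.015):
        q=P[(P[:,2]>a)&(P[:,2]<a+.015)]
        if len(q)>3: print(n,a,len(q),np.median(q,0),q.min(0)[:2],q.max(0)[:2])
E
python3 c.py 1
```

```text
[0.5462 0.2441 0.2448] 7.5
side [0.5419, 0.2517, 0.2039] 0.7
side 0.14 8 [0.5459 0.2484 0.1515] [0.5424 0.2452] [0.5505 0.2498]
side 0.155 32 [0.5451 0.2501 0.1632] [0.5393 0.2463] [0.5532 0.2526]
side 0.16999999999999998 38 [0.5447 0.2499 0.1775] [0.5392 0.2449] [0.5526 0.2521]
side 0.185 37 [0.5447 0.2498 0.1928] [0.5393 0.2457] [0.552  0.2528]
side 0.2 41 [0.5449 0.2505 0.2081] [0.5393 0.2447] [0.5544 0.2525]
side 0.21500000000000002 47 [0.5449 0.2498 0.2223] [0.5395 0.2442] [0.5545 0.2524]
side 0.22999999999999998 17 [0.542  0.2489 0.2338] [0.5392 0.2454] [0.5541 0.2517]
top [0.4851, -0.0093, 0.0488] 0.56
```

```bash
cat > d.py <<'E'
from h import *
np.set_printoptions(precision=4,suppress=True)
for n in("side","top"):
    p=ctrl.get_image(n);M,t=cam(p)
    D=np.load(f"c_{n}.npz");F=D["F"].astype(float).mean(2);C=D["C"]
    v,u=np.mgrid[:384,:512]
    r=np.stack([(u-p["cx"])/p["fx"],(v-p["cy"])/p["fy"],np.ones(u.shape)],-1)@M.T
    Q=t+r*((.07-t[2])/r[...,2])[...,None]
    d=np.hypot(Q[...,0]-.546,Q[...,1]-.245)
    ring=np.median(F[(d>.0125)&(d<.018)])
    a=d<.0125
    print(n,a.sum(),ring,F[a].min())
    for w in (F<ring-25,F<ring-45,C[...,2]<.066,C[...,2]<.06):
        m=a&w;print("  ",m.sum(),Q[m].mean(0)[:2],"area eq dia",np.sqrt(m.sum()/a.sum())*25)
    w=np.clip(ring-F,0,None)*a*(F<ring-12); print("  weighted",(Q*w[...,None]).sum((0,1))[:2]/w.sum())
E
python3 d.py
```

```text
side 69 247.66666666666666 115.0
   49 [0.5471 0.2466] area eq dia 21.06752429000961
   40 [0.5466 0.2471] area eq dia 19.034674690672027
   38 [0.5457 0.2481] area eq dia 18.55270596303204
   30 [0.5452 0.2496] area eq dia 16.484511834894676
  weighted [0.5468 0.247 ]
top 45 236.33333333333334 150.0
   23 [0.5486 0.2463] area eq dia 17.873008824606014
   14 [0.5483 0.2468] area eq dia 13.944333775567927
   30 [0.5443 0.2442] area eq dia 20.41241452319315
   29 [0.5441 0.2439] area eq dia 20.06932429798716
  weighted [0.5478 0.2462]
```

View pics/crop1.png

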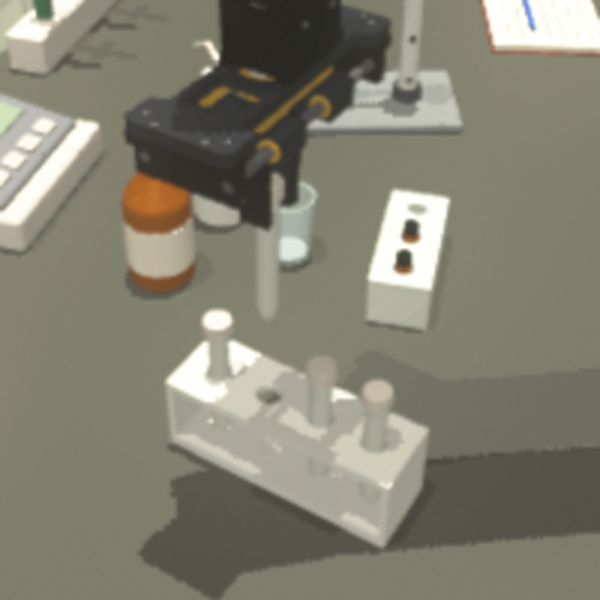

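The crop shows the tube held upright at (268,260), almost straight above the empty hole at (268,396). The other tubes and vials are undisturbed. I'll shift 1.5 mm in y and lower it.

>>> move_arm:
  increments: "0.3 1.5 -10 0 0 0 255;0 0 -15 0 0 0 255;0 0 -15 0 0 0 255;0 0 -13 0 0 0 255;0 0 -8 0 0 0 255;0 0 -6 0 0 0 255;0 0 -6 0 0 0 255;0 0 -4 0 0 0 255"

```text
time: 8.47
position: [0.5465, 0.2463, 0.1671]
tool_rot: [0.418, 3.114, 0.0]
ft_force: [-1.6, 0.2, -0.8]
grip_width: 0.244
grip_force: 15.0
```

>>> move_arm:
  increments: "0 0 -3 0 0 0 255;0 0 -3 0 0 0 255;0 0 -3 0 0 0 255;0 0 -3 0 0 0 255;0 0 -2 0 0 0 255;0 0 -2 0 0 0 255;0 0 0 0 0 0 255;0 0 0 0 0 0 255"

```text
time: 9.13
position: [0.5464, 0.2463, 0.1516]
tool_rot: [0.418, 3.114, 0.0]
ft_force: [-0.2, -0.5, -1.3]
grip_width: 0.244
grip_force: 15.0
```

>>> move_arm:
  increments: "0 0 -5 0 0 0 255;0 0 -5 0 0 0 255;0 0 -5 0 0 0 255;0 0 -5 0 0 0 255;0 0 -5 0 0 0 255;0 0 -5 0 0 0 255;0 0 -5 0 0 0 255;0 0 -4 0 0 0 255"

```text
time: 9.8
position: [0.5462, 0.2462, 0.1118]
tool_rot: [-0.418, -3.113, 0.001]
ft_force: [-0.6, 0.8, 0.1]
grip_width: 0.244
grip_force: 15.0
```

>>> move_arm:
  increments: "0 0 -3 0 0 0 255;0 0 -3 0 0 0 255;0 0 -2 0 0 0 255;0 0 -1.5 0 0 0 255;0 0 -1 0 0 0 255;0 0 -1 0 0 0 255;0 0 0 0 0 0 255;0 0 0 0 0 0 255"

```text
time: 10.47
position: [0.5465, 0.2464, 0.1012]
tool_rot: [0.418, 3.113, 0.0]
ft_force: [0.0, 0.4, 0.2]
grip_width: 0.242
grip_force: 15.0
```

>>> move_arm:
  increments: "0 0 -0.5 0 0 0 255;0 0 -0.5 0 0 0 255;0 0 -0.5 0 0 0 255;0 0 -0.5 0 0 0 255;0 0 -0.3 0 0 0 255;0 0 0 0 0 0 255;0 0 0 0 0 0 255;0 0 0 0 0 0 255"

```text
time: 11.13
position: [0.547, 0.2465, 0.0995]
tool_rot: [0.418, 3.113, 0.001]
ft_force: [0.1, -0.9, 5.0]
grip_width: 0.248
grip_force: 15.0
```

>>> move_arm:
  increments: "0 0 0 0 0 0 180;0 0 0 0 0 0 150;0 0 0 0 0 0 100;0 0 0 0 0 0 60;0 0 0 0 0 0 0;0 0 0 0 0 0 0;0 0 0 0 0 0 0;0 0 0 0 0 0 0"

```text
time: 11.8
position: [0.5464, 0.2463, 0.0987]
tool_rot: [-0.418, -3.114, 0.0]
ft_force: [-0.2, -0.0, -0.4]
grip_width: 0.74
grip_force: 0.0
```

>>> move_arm:
  increments: "0 0 0 0 0 0 0;0 0 5 0 0 0 0;0 0 10 0 0 0 0;0 0 20 0 0 0 0;0 0 25 0 0 0 0;0 0 30 0 0 0 0;0 0 30 0 0 0 0;0 0 30 0 0 0 0"

```text
time: 12.47
position: [0.5464, 0.2462, 0.2514]
tool_rot: [0.418, 3.113, 0.001]
ft_force: [-0.0, 0.3, -0.2]
grip_width: 0.998
grip_force: 0.0
```

```bash
cat > e.py <<'E'
from h import *
np.set_printoptions(precision=4,suppress=True)
s=ctrl.get_state();print(s["position"],s["time"],s["joint_positions"])
p=ctrl.get_image("side");C=cloud(p)
for c in[(.457,.271),(.501,.259),(.546,.246),(.589,.235)]:
    m=(np.hypot(C[...,0]-c[0],C[...,1]-c[1])<.02)&(C[...,2]>.115)&(C[...,2]<.15);P=C[m];print(len(P),P.max(0)if len(P) else"",np.median(P,0) if len(P) else"")
cv2.imwrite("pics/crop2.png",cv2.resize(p["frame"][120:320,150:350,::-1],None,fx=3,fy=3,interpolation=cv2.INTER_CUBIC))
E
python3 e.py
```

```text
[0.5464 0.2462 0.2514] 12.4667 [-0.7935  0.203   0.3815  1.5557 -0.0765  1.3964  0.8977]
88 [0.4682 0.2826 0.1265] [0.4571 0.2744 0.1236]
85 [0.5129 0.2693 0.1281] [0.5015 0.2613 0.1233]
80 [0.5564 0.2584 0.1261] [0.5455 0.25   0.1232]
76 [0.6001 0.2449 0.1257] [0.5887 0.2369 0.1236]
```

View pics/crop2.png

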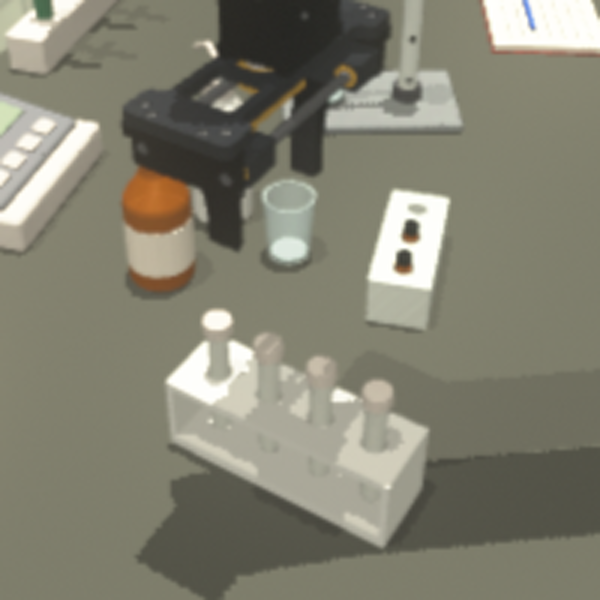

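The crop shows the tube home in the third hole (cap at 268,347), level with the other three and with the gripper clear of it. Its measured cap top is 126 mm, against 126–128 mm for the others. Next is the probe head: I'll travel at about 290 mm height and turn -146°, the half-turn equivalent of +34°, to stay away from joint 7's limit.

>>> move_arm:
  increments: "0 -10 15 0 0 -6.1 0;0 -20 15 0 0 -6.1 0;0 -25 10 0 0 -6.1 0;0 -26 0 0 0 -6.1 0;0 -26 0 0 0 -6.1 0;0 -26 0 0 0 -6.1 0;0 -26 0 0 0 -6.1 0;0 -26 0 0 0 -6.1 0"

```text
time: 13.18
position: [0.5464, 0.06, 0.2898]
tool_rot: [1.674, 2.658, 0.002]
ft_force: [-0.1, -0.5, -0.4]
grip_width: 0.996
grip_force: 0.0
```

>>> move_arm:
  increments: "0 -26 0 0 0 -6.1 0;0 -26 0 0 0 -6.1 0;0 -26 0 0 0 -6.1 0;0 -26 0 0 0 -6.1 0;0 -26 0 0 0 -6.1 0;0 -26 0 0 0 -6.1 0;0 -26 0 0 0 -6.1 0;0 -26 0 0 0 -6.1 0"

```text
time: 13.85
position: [0.5463, -0.148, 0.2898]
tool_rot: [2.622, 1.729, 0.003]
ft_force: [0.1, -0.3, -0.6]
grip_width: 1.002
grip_force: 0.0
```

>>> move_arm:
  increments: "0 -26 0 0 0 -6.1 0;0 -26 0 0 0 -6.1 0;0 -26 0 0 0 -6.1 0;0 -26 0 0 0 -6.1 0;1 -26 0 0 0 -6.1 0;1 -22 0 0 0 -6.1 0;0 -10 0 0 0 -6.1 0;0 -3 0 0 0 -5.9 0"

```text
time: 14.52
position: [0.5473, -0.3149, 0.2897]
tool_rot: [3.101, 0.49, -0.0]
ft_force: [0.3, 1.1, -0.6]
grip_width: 1.002
grip_force: 0.0
```

```bash
cat > s.py <<'E'
from h import *
np.set_printoptions(precision=4,suppress=True)
s=ctrl.get_state();M=R.from_rotvec(s["tool_rot"]).as_matrix()
print(s["time"],s["position"],s["joint_positions"],"yaw of y",np.degrees(np.arctan2(M[1,1],M[0,1]))%180,"z",M[:,2])
E
python3 s.py
```

```text
14.5167 [ 0.5473 -0.3149  0.2897] [-0.2532  0.362   0.9721  1.4253 -0.2961  1.5073 -0.5508] yaw of y 107.97549406598358 z [ 0.0003 -0.0021 -1.    ]
```

>>> move_arm:
  increments: "0.5 3 -10 0 0 0.5 0;0 0 -18 0 0 0 0;0 0 -20 0 0 0 0;0 0 -20 0 0 0 0;0 0 -20 0 0 0 0;0 0 -10 0 0 0 0;0 0 -5 0 0 0 0;0 0 0 0 0 0 0"
  grip_force: 5

```text
time: 15.18
position: [0.5488, -0.3077, 0.185]
tool_rot: [-3.097, -0.522, 0.002]
ft_force: [0.3, 0.4, 0.4]
grip_width: 1.0
grip_force: 0.0
```

```bash
python3 s.py
python3 - <<'E'
from h import *
p=ctrl.get_image("side")
cv2.imwrite("pics/crop3.png",cv2.resize(p["frame"][60:180,210:360,::-1],None,fx=4,fy=4,interpolation=cv2.INTER_CUBIC))
E
```

```text
15.1833 [ 0.5488 -0.3077  0.185 ] [-0.2518  0.4114  0.9357  1.5842 -0.3387  1.3201 -0.5073] yaw of y 109.1350735100105 z [-0.0012  0.0009 -1.    ]
```

View pics/crop3.png

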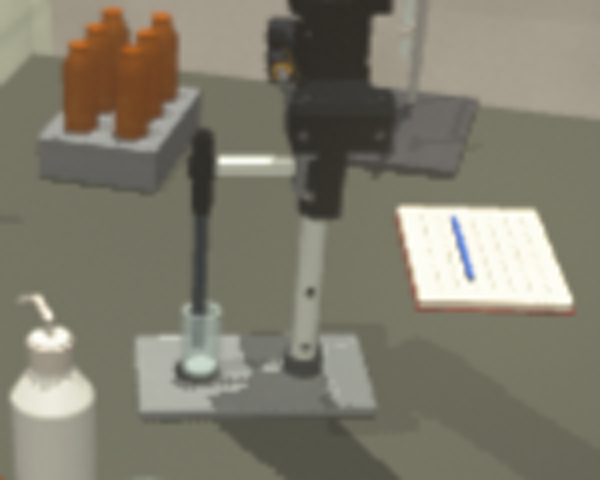

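The crop shows the gripper straddling the head at (310,150), with the arm and probe to its left and the vial standing. I'll correct the 4 mm offset in y, then close gently.

>>> move_arm:
  increments: "-0.5 -4 1 0 0 -0.5 0;0 0 0 0 0 0 60;0 0 0 0 0 0 90;0 0 0 0 0 0 110;0 0 0 0 0 0 120;0 0 0 0 0 0 120;0 0 0 0 0 0 120;0 0 0 0 0 0 120"

```text
time: 15.9
position: [0.5484, -0.3126, 0.1868]
tool_rot: [3.101, 0.505, -0.0]
ft_force: [-0.6, 0.4, -0.4]
grip_width: 0.576
grip_force: 0.0
```

>>> move_arm:
  increments: "0 0 0 0 0 0 255;0 0 0 0 0 0 255;0 0 0 0 0 0 255;0 0 0 0 0 0 255;0 0 0 0 0 0 255;0 0 0 0 0 0 255;0 0 0 0 0 0 255;0 0 0 0 0 0 255"

```text
time: 16.57
position: [0.5484, -0.3126, 0.1867]
tool_rot: [-3.101, -0.505, 0.0]
ft_force: [0.3, -0.4, -1.6]
grip_width: 0.462
grip_force: 5.0
```

>>> move_arm:
  increments: "0 0 0 0 0 0 255;0 0 0 0 0 0 255;0 0 0 0 0 0 255;0 0 0 0 0 0 255;0 0 0 0 0 0 255;0 0 0 0 0 0 255;0 0 0 0 0 0 255;0 0 0 0 0 0 255"
  grip_force: 35

```text
time: 17.23
position: [0.5489, -0.3141, 0.1869]
tool_rot: [3.098, 0.504, 0.002]
ft_force: [3.0, -4.0, -1.7]
grip_width: 0.418
grip_force: 35.0
```

>>> move_arm:
  increments: "0.3 -1 0 0 0 0 255;0 0 0 0 0 0 255;0 0 2 0 0 0 255;0 0 2 0 0 0 255;0 0 2 0 0 0 255;0 0 2 0 0 0 255;0 0 2 0 0 0 255;0 0 0 0 0 0 255"

```text
time: 17.9
position: [0.5489, -0.3141, 0.1973]
tool_rot: [3.1, 0.505, 0.001]
ft_force: [3.1, -4.0, -3.3]
grip_width: 0.422
grip_force: 35.0
```

>>> move_arm:
  increments: "0 0 5 0 0 0 255;0 0 6 0 0 0 255;0 0 6 0 0 0 255;0 0 6 0 0 0 255;0 0 6 0 0 0 255;0 0 6 0 0 0 255;0 0 6 0 0 0 255;0 0 6 0 0 0 255"

```text
time: 18.57
position: [0.5489, -0.3141, 0.2439]
tool_rot: [3.1, 0.505, 0.001]
ft_force: [4.6, -4.9, -6.2]
grip_width: 0.421
grip_force: 35.0
```

>>> move_arm:
  increments: "0 0 6 0 0 0 255;0 0 6 0 0 0 255;0 0 6 0 0 0 255;0 0 6 0 0 0 255;0 0 6 0 0 0 255;0 0 5 0 0 0 255;0 0 4 0 0 0 255;0 0 3 0 0 0 255"

```text
time: 19.23
position: [0.5489, -0.3141, 0.286]
tool_rot: [3.1, 0.505, 0.001]
ft_force: [4.5, -3.9, -5.2]
grip_width: 0.422
grip_force: 35.0
```

>>> move_arm:
  increments: "0 0 2 0 0 0 255;0 0 2 0 0 0 255;0 0 2 0 0 0 255;0 0 1.5 0 0 0 255;0 0 1 0 0 0 255;0 0 0.5 0 0 0 255;0 0 0 0 0 0 255;0 0 0 0 0 0 255"

```text
time: 19.9
position: [0.5489, -0.3141, 0.2948]
tool_rot: [3.1, 0.505, 0.001]
ft_force: [3.4, -3.8, -4.2]
grip_width: 0.421
grip_force: 35.0
```

>>> move_arm:
  increments: "0 0 0.5 0 0 0 255;0 0 0.5 0 0 0 255;0 0 0.5 0 0 0 255;0 0 0.5 0 0 0 255;0 0 0 0 0 0 255;0 0 0 0 0 0 255;0 0 0 0 0 0 255;0 0 0 0 0 0 255"

```text
time: 20.57
position: [0.5489, -0.3141, 0.2967]
tool_rot: [3.1, 0.505, 0.001]
ft_force: [5.0, -4.2, -4.3]
grip_width: 0.421
grip_force: 35.0
```

>>> move_arm:
  increments: "0 0 0.5 0 0 0 255;0 0 0.5 0 0 0 255;0 0 0.5 0 0 0 255;0 0 0 0 0 0 255;0 0 0 0 0 0 255;0 0 0 0 0 0 255;0 0 0 0 0 0 255;0 0 0 0 0 0 255"

```text
time: 21.23
position: [0.5488, -0.3141, 0.2967]
tool_rot: [3.1, 0.504, -0.001]
ft_force: [6.0, -5.0, -10.4]
grip_width: 0.416
grip_force: 35.0
```

Run:
```python
from h import *
np.set_printoptions(precision=4,suppress=True)
p=ctrl.get_image("side");C=cloud(p)
Q=C-np.array([.5485,-.3135,0]);a=np.radians(18.5);x=Q[...,0]*np.cos(a)+Q[...,1]*np.sin(a);y=-Q[...,0]*np.sin(a)+Q[...,1]*np.cos(a)
for lo,hi in((.045,.075),(.085,.105)):
    m=(x>lo)&(x<hi)&(abs(y)<.02)&(C[...,2]>.1)&(C[...,2]<.4);print(m.sum(),C[...,2][m].min(),C[...,2][m].max())
m=(np.hypot(C[...,0]-.546,C[...,1]-.246)<.015)&(C[...,2]>.115);print(C[m].max(0))
cv2.imwrite("pics/side4.png",cv2.resize(p["frame"][30:330,130:400,::-1],None,fx=2,fy=2,interpolation=cv2.INTER_CUBIC))
```

```text
37 0.310030568406442 0.32090107075353097
280 0.14225947454879606 0.34477991042969774
[0.5558 0.2567 0.1259]
```

View pics/side4.png

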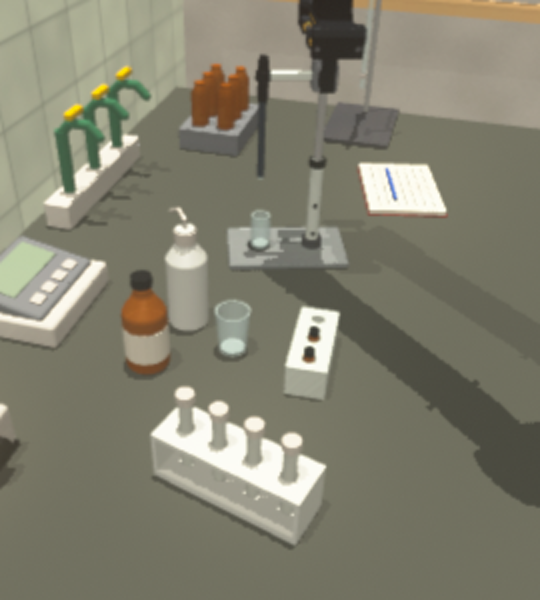

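The head is raised: the arm top went from 211 to 321 mm, a 110 mm rise. The probe at (262,120) is clear of the vial at (260,230), which is still standing. The tube is home in the rack at (219,425), and everything else stands where it was.

```bash
python3 -c "
from bench import ctrl
print(ctrl.close_job())"
```

```text
the job is handed in; nothing more can be done
None
```

The sample tube is fully home in the rack's empty hole and released, and the arm is holding the probe head, button squeezed, at the second stop 110 mm up; the job is handed in, with everything else standing where it was.

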